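# Release the ratchet clamp on a glued mallet head

## Task

The glue in the wooden mallet head has set. On the clamp that holds it, flip the ratchet pawl's knobbed lever right over towards the mallet head so that it stays out of the rack, then draw the sliding jaw back until it is fully open. The mallet head stays lying where it is, and the other, empty clamp is left locked as it is.

Things in the scene. Friction and masses are not known exactly. Their poses are not given: they have to be found in the camera images.
- clamp_a: The clamp holding the mallet head; a like, empty one lies beside it (either may be nearer the robot). Dark steel bed 370 x 50 x 18 mm with a rack of teeth, fixed to the bench. Origin: centre of its underside. x: along the bed, the way the jaw opens (roughly robot's left), y across, z up. Fixed jaw at x -185 to -165 mm, 75 high; then mallet head, sliding jaw; end stop at x 173, 48 high.
- jaw_a (a joint): How far clamp_a's grey sliding jaw is open, m, growing to +x: starts 0 to 0.004 (by the mallet head); 0.08 = fully open, at its stop. Carriage 50 mm wide, 196 long: jaw plate at -x end (top 82 mm over the bench), rails and lugs (top 57), handle block at +x end (top 47). Slides with 4 N friction, stays where left. With the pawl in the rack it goes back at most 5 mm.
- pawl_a (a joint): clamp_a's pawl lever, rad: 0 = in the rack, lever leaning 42 degrees from upright towards the handle (+x); 1.46 = flipped out, leaning 42 degrees towards the mallet head (-x). Falls by its own weight to the side it leans to (upright at 0.73); under 1 N at the knob moves it. It rides on the sliding jaw; pivot pin 115 mm to -x of the handle axis, 46 mm above the bench.
- knob_a (a point): Centre of the steel ball knob, 20 mm across, on clamp_a's pawl lever (rod 9 mm thick), 55 mm from the pivot pin. At the start 87 mm above the bench, 37 mm to +x of the pin and 78 mm short of the handle axis; upright it is 101 mm above the bench.
- handle_a (a point): Centre of the top of the wooden handle on clamp_a's sliding jaw: an upright round post 18 mm thick standing 56 mm out of its block, top 103 mm above the bench. Moves with the jaw; it can be gripped from above from any side.
- mallet_head: The glued mallet head: a plain light wooden block with a dark slot in its top, 50 mm along the clamp, 90 mm across it, 50 mm high, lying loose on clamp_a's bed. Origin: centre of its underside, 18 mm above the bench.
- jaw_b (a joint): The same jaw joint on the other clamp, which is empty: starts at 0.0325 to 0.0355 and is locked by its pawl (up to 5 mm of play). To be left as it is.
- pawl_b (a joint): The same pawl joint on the empty clamp; 0 = in the rack. To be left as it is.
Things that resemble listed ones, but are neither listed nor needed, are in the scene too. Of the things that look like the mallet_head, the largest one is meant.

How it is judged:
On the way, in this order (a step that is already met when the one before it is completed fails the run):
1. the pawl of the clamp holding the mallet head is flipped out while its jaw is still closed (value of joint pawl_a above 1.2 rad and value of joint jaw_a below 0.02 m), for 0.2 s.
2. its jaw is drawn back fully open (value of joint jaw_a above 0.068 m), for 0.2 s.
At the end, for the whole second after the job is handed in: The sliding jaw of the clamp with the mallet head is open by at least 68 of its 80 mm, its pawl is flipped out (over 1.2 rad), the mallet head lies still and flat on the bed within 20 mm of where it was, and the empty clamp's jaw is within about 10 mm of its start with its pawl in the rack (value of joint jaw_a above 0.068 m and value of joint pawl_a above 1.2 rad and distance of mallet_head from where it was at the start of the episode below 0.02 m and linear speed of mallet_head below 0.02 m/s and angle between mallet_head's own z axis and vertical below 0.17 rad and value of joint jaw_b between 0.02 and 0.045 m and value of joint pawl_b below 0.3 rad); the robot touches nothing.
It fails at once if the empty clamp's pawl is flipped or its jaw moved (value of joint pawl_b above 0.73 rad or value of joint jaw_b above 0.045 m or value of joint jaw_b below 0.02 m).
It fails at once if the mallet head is pushed away or tipped (distance of mallet_head from where it was at the start of the episode above 0.04 m or angle between mallet_head's own z axis and vertical above 0.5 rad).
It also fails if it takes over 40 s, if anything falls off the work surface, if the arm or the gripper's body presses on something with over 40 N, if the wrist force passes 120 N, or if a joint passes its speed limit or range.

## Robot

A 7-joint arm with a two-finger parallel gripper is mounted at the origin on the work surface. World frame = base frame: x ahead of the robot, y to its left, z up, the work surface at z = 0. Lengths are in m, angles in rad, forces in N, time in s.
With the tool pointing down it reaches from about 0.425 to 0.875 m from the base axis. Payload 4.7 kg.
Tool frame: the origin (TCP) lies between the finger pads; the fingertips stand 17 mm ahead of it and the grasp point (between the pads) lies 2 mm behind it; z points along the fingers, y is the direction in which the jaws open and shut (so a half turn about z gives the same grasp; the last joint's range is limited). The gripper opens to 85 mm and grips with 20 to 120 N. Pads are 22 mm wide; open, the fingers measure 114 mm over their backs; the gripper's body (76 mm by 85 mm) begins 54 mm behind the grasp point. The pads swing forward as they close: fully open they stand 13 mm farther back than shut.
Start: joints at [1.158, 0.321, -0.07, 1.45, 0.023, 1.371, -0.057], TCP at [0.269, -0.592, 0.248] pointing down, gripper open.
Joint ranges: [-2.86, 2.86], [-0.3, 2.09], [-1.38, 1.24], [0.06, 2.45], [-1.56, 4.7], [0.09, 2.05], [-2.69, 2.69]. Speed limits (rad/s): [2.57, 2.57, 3.14, 3.14, 3.14, 3.14, 3.14].

## Interface

Orientations are given as [roll, pitch, yaw] about the fixed x, y, z axes, in that order (R = Rz(yaw) Ry(pitch) Rx(roll)).
In Python, from rig import sensors, imaging, workorder gives the robot as it stands.
- The arm moves only by the tool carry_out, never from a script. Its argument "moves" is a list of rows, each an object with "grip": the finger opening in mm, from 0 to 85.4; "dp": the shift along the world's x, y, z in mm, a list of three; "angular": the turn, a rotation vector about the world's x, y, z in rad, a list of three. A call has 1 to 10 rows; each row is the pose to reach, as a shift and turn from the pose measured when the call began; what a row does not reach only later rows make up. A row lasts 1/10 s, in which the tool goes at most 50 mm and 8.59 degrees, less where a joint would pass 70% of its speed; a pose out of reach is approached as far as the arm can. A call with a gripper value outside its range is refused whole. The fingers move at their own pace and stop on an object; "newtons" is the grip in N (left out, the last holds). Time passes only in rows, so rows that repeat a pose let the fingers close. It gives the time, the measured TCP pose, the force and the opening at its end, in the units of the state.
- sensors.observe(): the state, without advancing time (a new reading comes with each control period).
- imaging.capture(name): name is "scene" or "top"; returns the picture (400x640x3 uint8, blue, green, red); there is no depth.
- imaging.camera_params(name): a dict with "vertical_fov" (degrees; the focal length in pixels is half the picture's height over the tangent of half this angle, whatever the lens; pixels are square), "cx", "cy" (the principal point, pixels), "rvec" (rotation vector, rad) and "tvec" (3), from world to camera coordinates, as OpenCV has them. Camera axes: x right, y down, z forward; pixel columns grow to the right and rows downward; lengths in m; the calibration is good to about 2 mm. A picture is of the moment at which its call begins. camera_params takes no time and is no camera call.
- workorder.close_job(): hands the job in, once; it reports no verdict.
Trained networks look in the newest picture that a camera, given by its name, has taken for a name from the list of things; names that differ only in an ending like _2 or _b are one class to them, and where a whole thing is asked for, a point or a joint stands for the part that bears it (a point fixed in the world has none). Each returns a list of dicts, best first, with "confidence" (0 to 1); they miss things now and then, are a little off and sometimes report something else, mostly with a low value. They report only what shows in the picture. A call takes as long as a camera call. They do not tell look-alikes from the thing itself.
- imaging.outline_of(query, camera): "mask" (400x640 bool, what is visible of it) and "bbox" ([centre column, centre row, width, height] in pixels, round what is visible of it).
- imaging.pinpoint(query, camera): "pixel" ([column, row] in pixels: a listed point, or the origin of a listed thing).
The state is a dict: "t": time; "qpos": joint angles; "qd": joint speeds; "joint_efforts": joint torques, N m; "position": TCP position; "orientation": TCP orientation; "force": force on the tool from outside, world axes, zero at the start; "wrist_torque": the same for the moment, N m; "opening": finger opening in m.
Only numpy, scipy, OpenCV 4.12 (cv2) and the standard library are available. Lean on these libraries where they do the work, as an engineer would, in place of code of your own. Each camera call takes 0.05 s, during which the arm holds its last target. There are 200 camera calls.

## Working session

There is one attempt and no reset: what is moved stays moved. The work goes in short steps, Python scripts to look and compute and a tool call to move; the robot and the scene stay as the last step left them, time stands still between calls to the robot, and variables do not carry over. Pictures are saved under pics/ and viewed, about 8 in all and at most 12, crops included, and the job is handed in when it is done.

Besides the shell and the picture viewer there is one more tool, called as a command line: name --argument value ..., lists and objects as JSON in quotes. carry_out: Moves the arm, as the interface text tells. Its arguments: {"type":"object","properties":{"moves":{"type":"array","items":{"type":"object","properties":{"grip":{"type":"number"},"dp":{"type":"array","items":{"type":"number"}},"angular":{"type":"array","items":{"type":"number"}}}}},"newtons":{"type":"number"}},"required":["moves"]}

```bash
mkdir -p pics
cat > h.py <<'E'
import numpy as np, cv2
from rig import sensors, imaging, workorder
def cam(n):
    p=imaging.camera_params(n); f=200/np.tan(np.radians(p["vertical_fov"])/2)
    K=np.array([[f,0,p["cx"]],[0,f,p["cy"]],[0,0,1]])
    return K,cv2.Rodrigues(np.array(p["rvec"],float))[0],np.array(p["tvec"],float).ravel()
def ray(n,px):
    K,R,t=cam(n); return -R.T@t, R.T@np.linalg.solve(K,[px[0],px[1],1])
def at(n,px,z):
    c,d=ray(n,px); return c+d*(z-c[2])/d[2]
def proj(n,P):
    K,R,t=cam(n); q=K@(R@np.array(P)+t); return q[:2]/q[2]
def tri(pa,pb):
    A=[];b=[]
    for n,p in(("scene",pa),("top",pb)):
        c,d=ray(n,p); d=d/np.linalg.norm(d); M=np.eye(3)-np.outer(d,d); A.append(M); b.append(M@c)
    return np.linalg.lstsq(np.vstack(A),np.hstack(b),rcond=None)[0]
E
python3 - <<'E'
from h import *
np.set_printoptions(precision=4,suppress=True)
for n in("scene","top"):
    cv2.imwrite(f"pics/{n}0.png",imaging.capture(n))
    print(n,imaging.camera_params(n))
    for q,z in(("knob_a",.087),("handle_a",.103),("mallet_head",.018)):
        for d in imaging.pinpoint(q,n): print(q,d["pixel"],d["confidence"],at(n,d["pixel"],z))
print(sensors.observe())
E
```

```text
scene {'vertical_fov': 55.332944311270886, 'cx': 321.2230305910318, 'cy': 198.85275125602968, 'rvec': array([ 0.8201,  2.3734, -1.3364]), 'tvec': array([ 0.6264, -0.0388,  1.0459])}
knob_a [319.3, 223.7] 0.63 [ 0.6744 -0.1533  0.087 ]
handle_a [347.2, 229.6] 0.93 [ 0.6586 -0.0868  0.103 ]
mallet_head [285.9, 222.1] 0.92 [ 0.6734 -0.286   0.018 ]
mallet_head [235.8, 247.0] 0.87 [ 0.807 -0.276  0.018]
mallet_head [238.4, 213.4] 0.69 [ 0.743  -0.3897  0.018 ]
top {'vertical_fov': 52.13351763150505, 'cx': 329.2665640189286, 'cy': 198.20889926498575, 'rvec': array([ 2.2094, -2.1726,  0.0756]), 'tvec': array([-0.2052,  0.6282,  0.9352])}
knob_a [311.0, 177.4] 0.76 [ 0.6721 -0.1537  0.087 ]
handle_a [275.5, 177.2] 0.7 [ 0.6694 -0.0784  0.103 ]
mallet_head [370.7, 129.2] 0.65 [ 0.7974 -0.2902  0.018 ]
mallet_head [365.1, 184.4] 0.57 [ 0.6657 -0.2783  0.018 ]
{'t': 0.4, 'qpos': array([ 1.1581,  0.3211, -0.0701,  1.4506,  0.0226,  1.3708, -0.0569]), 'qd': array([ 0.002 , -0.0015, -0.0001,  0.0001,  0.0002,  0.0012,  0.0001]), 'joint_efforts': array([  0.0004, -49.2738,  -0.3807, -31.4095,   0.0132,   0.004 ,
         0.    ]), 'position': array([ 0.2691, -0.5917,  0.2482]), 'orientation': array([-3.1415,  0.    ,  0.4269]), 'force': array([-0.042 , -0.2162,  0.3043]), 'wrist_torque': array([-0.0108,  0.0083, -0.0021]), 'opening': 0.08568319280994455}
```

View pics/scene0.png

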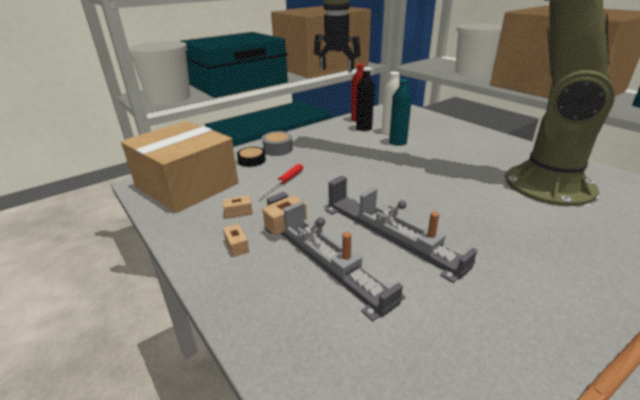

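View pics/top0.png

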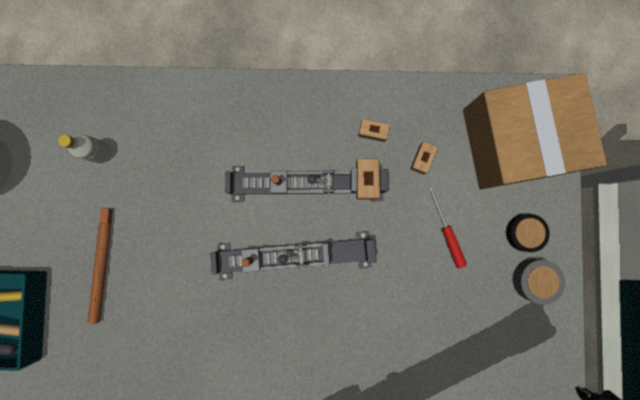

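The top view shows two clamps. The far one (row ~180, columns 227–388) holds the large block at (368,178), with its knob at ~(313,179) and handle at ~(276,180). The near one (row ~255) is empty. Mallet look-alikes are the small blocks at (374,129) and (425,157). The block in the far clamp is the largest, so the far clamp should be clamp_a. I'll confirm that with an enlarged crop.

Run:
```python
from h import *
np.set_printoptions(precision=4,suppress=True)
a=cv2.imread("pics/top0.png")[110:280,205:405]; b=cv2.imread("pics/scene0.png")[180:320,255:415]
a=cv2.resize(a,None,fx=2,fy=2,interpolation=2);a=cv2.resize(cv2.imread("pics/top0.png")[150:210,215:405],None,fx=4,fy=4,interpolation=2)
b=cv2.resize(b,None,fx=2.5,fy=2.5,interpolation=2)
o=np.zeros((a.shape[0]+b.shape[0],760,3),np.uint8);o[:240,:760]=a;o[240:,:b.shape[1]]=b
cv2.imwrite("pics/crop.png",o)
print("knob",tri([319.3,223.7],[311,177.4]),"handle",tri([347.2,229.6+4],[276,180]))
print(tri([347.2,229.6],[275.5,177.2]))
```

```text
knob [ 0.6728 -0.1541  0.0858] handle [ 0.6641 -0.0796  0.1004]
[ 0.6675 -0.0787  0.1117]
```

View pics/crop.png

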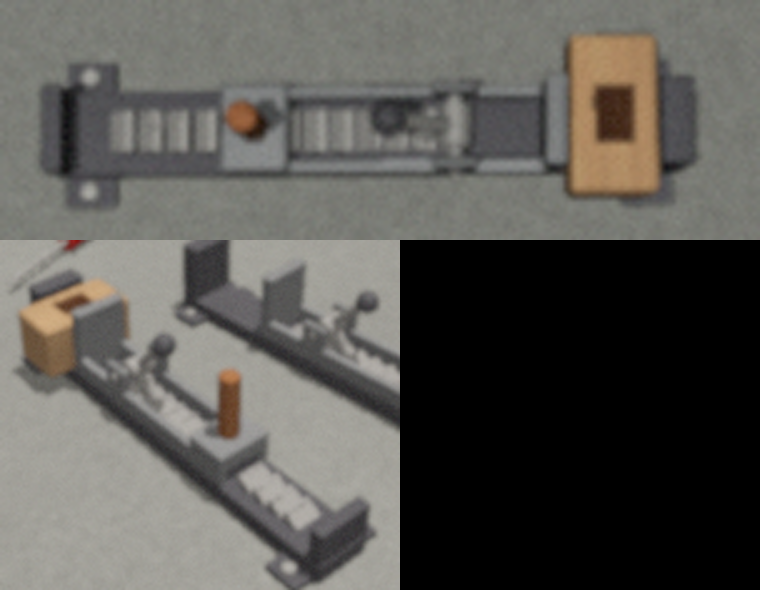

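Confirmed: the far clamp's jaw presses on the large slotted block, and the near clamp is empty. My readings from the crop are knob top (312,179.5) / scene (320.2,222.4), and handle top (275.2,179.5) / scene (347,234.8).

Run:
```python
from h import *
np.set_printoptions(precision=4,suppress=True)
print("knob",tri([320.2,222.4],[312,179.5]),at("top",[312,179.5],.087),at("scene",[320.2,222.4],.087))
print("handle",tri([347,234.5],[275.2,179.5]),at("top",[275.2,179.5],.103),at("scene",[347,234.5],.103))
l=at("top",[226.5,182.7],.048);r=at("top",[388,180.5],.075)
print(l,r,np.degrees(np.arctan2(-(l-r)[0],(l-r)[1])))
print("mallet top",at("top",[368.5,178.7],.068))
```

```text
knob [ 0.6685 -0.1565  0.0857] [ 0.6675 -0.156   0.087 ] [ 0.6703 -0.1557  0.087 ]
handle [ 0.6654 -0.078   0.0999] [ 0.6644 -0.0778  0.103 ] [ 0.6689 -0.0755  0.103 ]
[0.6612 0.0397 0.048 ] [ 0.6695 -0.3237  0.075 ] 1.3195759541856729
mallet top [ 0.6736 -0.2812  0.068 ]
```

Measured: knob (0.668,-0.156,0.087), handle (0.666,-0.078,0.103), pin at about y=-0.193, all consistent with the given sizes. I'll lower closed fingers between knob and handle, push -y to flip the pawl, then push the handle +y from the same side. First I'll move above the gap.

carry_out --moves '[{"grip": 0, "dp": [28, 34, 0], "angular": [0, 0, 0.1]}, {"grip": 0, "dp": [57, 68, 0], "angular": [0, 0, 0.2]}, {"grip": 0, "dp": [85, 102, 0], "angular": [0, 0, 0.3]}, {"grip": 0, "dp": [114, 135, 0], "angular": [0, 0, 0.4]}, {"grip": 0, "dp": [142, 169, 0], "angular": [0, 0, 0.5]}, {"grip": 0, "dp": [171, 203, 0], "angular": [0, 0, 0.6]}, {"grip": 0, "dp": [199, 237, 0], "angular": [0, 0, 0.7]}, {"grip": 0, "dp": [228, 271, 0], "angular": [0, 0, 0.8]}, {"grip": 0, "dp": [256, 305, 0], "angular": [0, 0, 0.9]}, {"grip": 0, "dp": [285, 339, 0], "angular": [0, 0, 1.0]}]'

```text
t: 1.4
position: [0.5549, -0.2513, 0.2485]
orientation: [3.141, 0.001, 1.431]
force: [-0.3, -1.0, 0.3]
opening: 0.0004
```

carry_out --moves '[{"grip": 0, "dp": [28, 34, 0], "angular": [0, 0, 0.08]}, {"grip": 0, "dp": [57, 68, 0], "angular": [0, 0, 0.14]}, {"grip": 0, "dp": [85, 102, 0], "angular": [0, 0, 0.14]}, {"grip": 0, "dp": [113, 133, 0], "angular": [0, 0, 0.14]}, {"grip": 0, "dp": [113, 133, -40], "angular": [0, 0, 0.14]}, {"grip": 0, "dp": [113, 133, -75], "angular": [0, 0, 0.14]}, {"grip": 0, "dp": [113, 133, -100], "angular": [0, 0, 0.14]}, {"grip": 0, "dp": [113, 133, -100], "angular": [0, 0, 0.14]}]'

```text
t: 2.2
position: [0.6651, -0.1183, 0.1438]
orientation: [-3.134, -0.001, 1.571]
force: [-0.3, 0.1, -0.3]
opening: 0.0002
```

Run:
```python
from h import *
a=imaging.capture("top")[110:270,205:405]; b=imaging.capture("scene")[150:310,255:415]
o=np.hstack([cv2.resize(a,None,fx=2.2,fy=2.2,interpolation=2),cv2.resize(b,(440,352),interpolation=2)])
o=np.hstack([cv2.resize(a,(440,352),interpolation=2),cv2.resize(b,(352,352),interpolation=2)])
cv2.imwrite("pics/c2.png",o)
s=sensors.observe();print(s["t"],s["position"])
for n in("top","scene"): print(n,proj(n,s["position"]+[0,0,-.017]))
```

```text
2.3 [ 0.66800738 -0.11843586  0.14888961]
top [293.07815015 176.5905944 ]
scene [332.63992212 211.28633582]
```

View pics/c2.png

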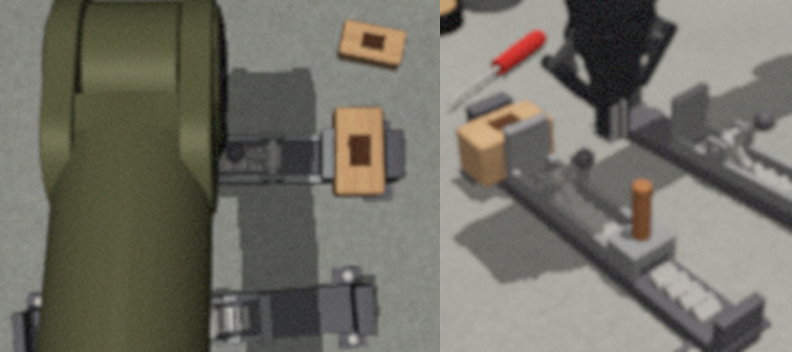

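The crop shows the closed fingertips at scene (334,211), matching the projection. They sit midway between knob and handle and clear of both. I'll lower and then push -y.

carry_out --moves '[{"grip": 0, "dp": [0, 0, -20]}, {"grip": 0, "dp": [0, 0, -40]}, {"grip": 0, "dp": [0, 0, -59]}, {"grip": 0, "dp": [0, 0, -59]}, {"grip": 0, "dp": [0, -8, -59]}, {"grip": 0, "dp": [0, -16, -59]}, {"grip": 0, "dp": [0, -22, -59]}, {"grip": 0, "dp": [1, -28, -59]}, {"grip": 0, "dp": [1, -34, -59]}, {"grip": 0, "dp": [1, -40, -59]}]'

```text
invalid input
```

carry_out --moves '[{"grip": 0, "dp": [0, -6, 0]}, {"grip": 0, "dp": [0, -12, 0]}, {"grip": 0, "dp": [0, -18, 0]}, {"grip": 0, "dp": [0, -24, 0]}, {"grip": 0, "dp": [0, -30, 0]}, {"grip": 0, "dp": [1, -37, 0]}, {"grip": 0, "dp": [1, -37, 0]}]'

```text
invalid input
```

Run:
```python
from h import *
b=imaging.capture("scene")[170:310,255:415]
cv2.imwrite("pics/c3.png",cv2.resize(b,None,fx=3.5,fy=3.5,interpolation=2))
s=sensors.observe();print(s["t"],s["position"],s["force"])
```

```text
2.35 [ 0.66882175 -0.11846356  0.15022087] [0.46561534 0.32275773 0.1827015 ]
```

View pics/c3.png

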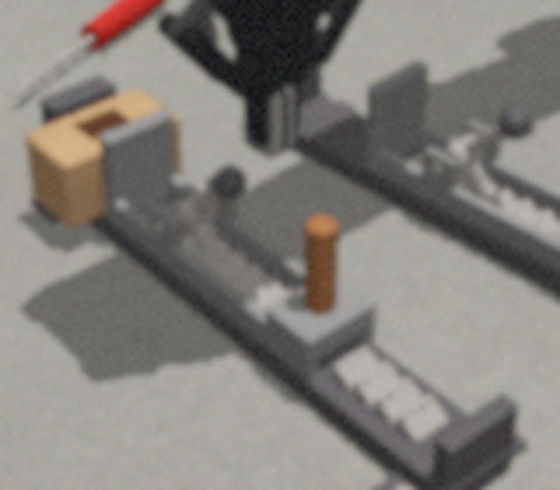

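The moves were refused because the rows need an "angular" entry. Nothing moved, and the picture is unchanged (knob at about scene (320,222)). I'll resend them.

carry_out --moves '[{"grip": 0, "dp": [0, 0, -20], "angular": [0, 0, 0]}, {"grip": 0, "dp": [0, 0, -40], "angular": [0, 0, 0]}, {"grip": 0, "dp": [0, 0, -60], "angular": [0, 0, 0]}, {"grip": 0, "dp": [0, 0, -60], "angular": [0, 0, 0]}, {"grip": 0, "dp": [0, -8, -60], "angular": [0, 0, 0]}, {"grip": 0, "dp": [0, -16, -60], "angular": [0, 0, 0]}, {"grip": 0, "dp": [0, -22, -60], "angular": [0, 0, 0]}, {"grip": 0, "dp": [0, -28, -60], "angular": [0, 0, 0]}, {"grip": 0, "dp": [0, -34, -60], "angular": [0, 0, 0]}, {"grip": 0, "dp": [0, -40, -60], "angular": [0, 0, 0]}]'

```text
t: 3.35
position: [0.6693, -0.1588, 0.091]
orientation: [3.138, 0.001, 1.571]
force: [1.1, -1.0, 0.5]
opening: -0.0
```

carry_out --moves '[{"grip": 0, "dp": [0, -6, 0], "angular": [0, 0, 0]}, {"grip": 0, "dp": [0, -12, 0], "angular": [0, 0, 0]}, {"grip": 0, "dp": [0, -18, 0], "angular": [0, 0, 0]}, {"grip": 0, "dp": [0, -24, 0], "angular": [0, 0, 0]}, {"grip": 0, "dp": [0, -30, 0], "angular": [0, 0, 0]}, {"grip": 0, "dp": [0, -36, 0], "angular": [0, 0, 0]}, {"grip": 0, "dp": [0, -36, 0], "angular": [0, 0, 0]}, {"grip": 0, "dp": [0, -16, 0], "angular": [0, 0, 0]}, {"grip": 0, "dp": [0, 10, 0], "angular": [0, 0, 0]}, {"grip": 0, "dp": [0, 30, 0], "angular": [0, 0, 0]}]'

```text
t: 4.35
position: [0.6693, -0.1241, 0.0912]
orientation: [3.138, -0.001, 1.574]
force: [0.3, 0.6, -0.9]
opening: -0.0005
```

Run:
```python
from h import *
b=imaging.capture("scene")[170:310,255:415]
cv2.imwrite("pics/c4.png",cv2.resize(b,None,fx=3.5,fy=3.5,interpolation=2))
s=sensors.observe();print(s["t"],s["position"],s["force"])
print(proj("scene",[.671,-.230,.087]))
```

```text
4.4 [ 0.6695091  -0.11876859  0.09139094] [ 1.10112494  3.91909782 -0.14916972]
[298.85868022 206.9620617 ]
```

View pics/c4.png

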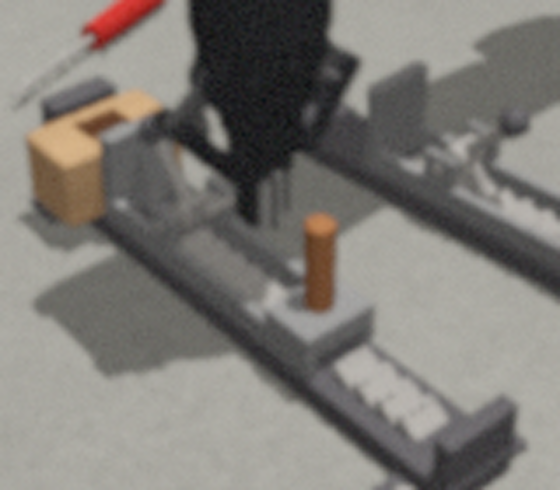

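The knob is now at scene (299,206), against a predicted (298.9,207.0) for fully flipped. The mallet head is in place. Next I push the handle +y.

carry_out --moves '[{"grip": 0, "dp": [-3, 8, 0], "angular": [0, 0, 0]}, {"grip": 0, "dp": [-3, 16, 0], "angular": [0, 0, 0]}, {"grip": 0, "dp": [-3, 24, 0], "angular": [0, 0, 0]}, {"grip": 0, "dp": [-4, 34, 0], "angular": [0, 0, 0]}, {"grip": 0, "dp": [-4, 44, 0], "angular": [0, 0, 0]}, {"grip": 0, "dp": [-4, 54, 0], "angular": [0, 0, 0]}, {"grip": 0, "dp": [-5, 64, 0], "angular": [0, 0, 0]}, {"grip": 0, "dp": [-5, 74, 0], "angular": [0, 0, 0]}, {"grip": 0, "dp": [-5, 82, 0], "angular": [0, 0, 0]}, {"grip": 0, "dp": [-5, 90, 0], "angular": [0, 0, 0]}]'

```text
t: 5.4
position: [0.6646, -0.028, 0.0915]
orientation: [3.137, -0.004, 1.579]
force: [1.1, -4.8, 1.7]
opening: 0.0002
```

Force is 4.8 N, which fits sliding friction. I'll creep the last millimetres.

carry_out --moves '[{"grip": 0, "dp": [0, 2, 0], "angular": [0, 0, 0]}, {"grip": 0, "dp": [0, 4, 0], "angular": [0, 0, 0]}, {"grip": 0, "dp": [0, 6, 0], "angular": [0, 0, 0]}, {"grip": 0, "dp": [0, 8, 0], "angular": [0, 0, 0]}, {"grip": 0, "dp": [0, 8, 0], "angular": [0, 0, 0]}]'

```text
t: 5.9
position: [0.6644, -0.0198, 0.0915]
orientation: [3.138, -0.004, 1.579]
force: [-0.3, -3.0, 1.3]
opening: -0.0
```

carry_out --moves '[{"grip": 0, "dp": [0, -8, 0], "angular": [0, 0, 0]}, {"grip": 0, "dp": [0, -18, 0], "angular": [0, 0, 0]}, {"grip": 0, "dp": [0, -18, 20], "angular": [0, 0, 0]}, {"grip": 0, "dp": [0, -18, 60], "angular": [0, 0, 0]}, {"grip": 0, "dp": [0, -18, 105], "angular": [0, 0, 0]}, {"grip": 0, "dp": [0, -18, 150], "angular": [0, 0, 0]}, {"grip": 0, "dp": [-45, -18, 165], "angular": [0, 0, 0]}, {"grip": 0, "dp": [-90, -18, 165], "angular": [0, 0, 0]}, {"grip": 0, "dp": [-130, -18, 165], "angular": [0, 0, 0]}, {"grip": 0, "dp": [-130, -18, 165], "angular": [0, 0, 0]}]'

```text
t: 6.9
position: [0.5296, -0.0379, 0.2559]
orientation: [-3.142, -0.002, 1.579]
force: [-0.3, -0.2, 0.7]
opening: 0.0003
```

Run:
```python
from h import *
a=imaging.capture("top")[100:270,205:405]; b=imaging.capture("scene")[170:310,255:415]
o=np.hstack([cv2.resize(a,(400,340),interpolation=2),cv2.resize(b,(388,340),interpolation=2)])
cv2.imwrite("pics/c5.png",o)
s=sensors.observe();print(s["t"],s["position"],s["force"])
for n in("top","scene"):
    for q,z in(("knob_a",.087),("handle_a",.103),("mallet_head",.018)):
        for d in imaging.pinpoint(q,n): print(n,q,d["pixel"],d["confidence"],at(n,d["pixel"],z))
```

```text
7.0 [ 0.53406508 -0.03817807  0.2569103 ] [ 0.5613128  -0.14038291  0.27694523]
top knob_a [307.4, 178.3] 0.52 [ 0.67000683 -0.14590772  0.087     ]
top handle_a [237.3, 177.2] 0.57 [0.66798777 0.00334835 0.103     ]
top mallet_head [366.0, 180.5] 0.7 [ 0.67493962 -0.28033619  0.018     ]
top mallet_head [418.6, 160.0] 0.63 [ 0.72572654 -0.40407471  0.018     ]
scene knob_a [321.9, 224.2] 0.67 [ 0.67141294 -0.14861397  0.087     ]
scene handle_a [372.3, 254.2] 0.84 [ 0.67173753 -0.00588769  0.103     ]
scene mallet_head [285.2, 222.4] 0.87 [ 0.67530039 -0.28597261  0.018     ]
scene mallet_head [234.6, 247.0] 0.82 [ 0.80899821 -0.27757535  0.018     ]
scene mallet_head [238.9, 211.9] 0.7 [ 0.73897237 -0.39495612  0.018     ]
```

View pics/c5.png

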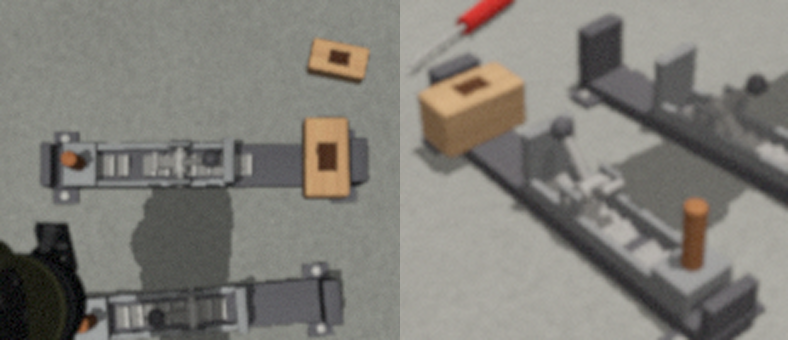

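The views show the jaw at its end stop, with the handle at top (240,180), about 77–78 mm from where it started. The knob at top (311,179) leans towards the mallet head, which hasn't moved. The empty clamp's pawl still leans to its handle, and the gripper is clear of everything, so I'm handing in.

```bash
python3 -c "from rig import workorder; print(workorder.close_job())"
```

```text
the job is handed in; nothing more can be done
None
```

I flipped the pawl on the far clamp (the one holding the large slotted block) over towards the mallet head. Then I drew its jaw back with closed fingers on the handle and handed the job in at about 7 s.

- **Pawl:** After the flip the knob was at scene pixel (299,206), against a predicted (298.9,207) for fully flipped. It still leaned towards the mallet head in the last pictures.
- **Jaw:** It opened about 77 mm, judging from the fingers' travel. The last pictures show the handle block at the end stop. The two cameras put the handle at y = +0.003 and -0.006 m, and it started at about -0.078 m. That gives 72–81 mm of travel, so they disagree by 9 mm, but both are above the 68 mm needed.
- **Mallet head:** It looked flat and unmoved in both views. The scene camera shows a shift of about 2 mm. The network's top-view positions moved by 9 mm, but its pixel reading is rough and the block looks the same by eye.
- **Empty clamp:** The robot never touched it, and its pawl looked to be still in the rack. I only checked this by eye and did not measure its jaw.

One pair of move calls was refused for a missing field, and nothing moved because of it. The hand-in gave no verdict.

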